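# Seat the control unit's cover and hold the earth probe on its test point

### The arm

A 7-joint arm with a two-finger parallel gripper is mounted at the origin on the work surface. World frame = base frame: x ahead of the robot, y to its left, z up, the work surface at z = 0. Lengths are in m, angles in rad, forces in N, time in s.
With the tool pointing down it reaches from about 0.425 to 0.825 m from the base axis. Payload 3.6 kg.
Tool frame: the origin (TCP) lies at the very end of the fingers, on their centre line; the grasp point (between the pads) lies 19 mm behind it (arm.pinch_z is the distance from the TCP to the grasp point, in m); z points along the fingers, y is the direction in which the jaws open and shut (so a half turn about z gives the same grasp; the last joint's range is limited). The gripper opens to 93 mm and grips with 3 to 60 N. Pads are 15 mm wide; open, the fingers measure 128 mm over their backs; the gripper's body (75 mm by 188 mm) begins 65 mm behind the grasp point.
Start: joints at [1.123, 0.615, -0.013, 1.423, 0.008, 1.103, -0.04], TCP at [0.266, -0.593, 0.219] pointing down, gripper open.
Joint ranges: [-3.12, 3.12], [-0.3, 2.06], [-1.34, 1.32], [0.26, 2.42], [-1.36, 4.5], [0.01, 1.98], [-2.84, 2.84]. Speed limits (rad/s): [2.79, 2.79, 3.14, 3.14, 3.14, 3.14, 3.14].

### API

Orientations are given as a 3x3 rotation matrix whose columns are the frame's x, y, z axes.
In Python, from rig import arm gives the robot as it stands.
- The arm moves only by the tool drive_tool, never from a script. Its argument "steps" is one flat list of numbers, 5 for each row, row after row: the shift along the tool's x, y, z in cm, then the turn about the tool's z in rad, then the gripper's target within -1 to 1 (shut at 1, half-way at 0, fully open at -1). In form: [x, y, z, roll, jaw, x, y, z, roll, jaw, ...]. A call has 1 to 12 rows; each row shifts and turns the pose as measured when the row begins, along the tool's axes as they then stand; what a row does not reach is not made up. A row lasts 1/8 s, in which the tool goes at most 62.5 mm and 10.7 degrees, less where a joint would pass 70% of its speed; a pose out of reach is approached as far as the arm can. A call with a gripper value outside its range is refused whole. The fingers move at their own pace and stop on an object; "grip_force" is the grip in N (left out, the last holds). Time passes only in rows, so rows that do not move let the fingers close. It gives the time, the measured TCP pose, the force and the opening at its end, in the units of the state.
- arm.get_obs(): the state, without advancing time (a new reading comes with each control period).
- arm.get_image(name): name is "side" or "top" or "wrist"; returns the picture (384x512x3 uint8, red, green, blue); there is no depth.
- arm.camera_params(name): a dict with "vfov" (degrees; the focal length in pixels is half the picture's height over the tangent of half this angle, whatever the lens; pixels are square), "cx", "cy" (the principal point, pixels), "k1" (the pictures are not rectified: a ray, as slopes to the right and down, at radius r is drawn at 1 + k1 r^2 times it, then the intrinsics apply), "rvec" (rotation vector, rad) and "tvec" (3), from world to camera coordinates, as OpenCV has them; the wrist camera has in their place "tool_from_camera" (4x4, takes a point from camera to tool coordinates, whose origin is the TCP and whose axes are the flange's). Camera axes: x right, y down, z forward; pixel columns grow to the right and rows downward; lengths in m; the calibration is good to about 2 mm. A picture is of the moment at which its call begins: read the wrist's pose just before it. camera_params takes no time and is no camera call.
- arm.finish_job(): hands the job in, once; it reports no verdict.
The state is a dict: "time_s": time; "q": joint angles; "joint_velocities": joint speeds; "joint_torque": joint torques, N m; "position": TCP position; "eef_rot": TCP orientation; "force": force on the tool from outside, world axes, zero at the start; "wrist_torque": the same for the moment, N m; "gripper_width": finger opening in m.
Only numpy, scipy, OpenCV 4.12 (cv2) and the standard library are available. Lean on these libraries where they do the work, as an engineer would, in place of code of your own. Each camera call takes 0.05 s, during which the arm holds its last target.

### The job

The cover plate of the engine control unit sits cocked, one side held up by its press clips: press that side down until the cover lies level and flush in the housing. Then take the spring-tipped test probe out of its stand and hold it upright with its tip on the ringed test point of the cover, pressing lightly so that the sprung tip goes in about half-way; finish holding it there, without letting go. Do not shift the ignition coil lying between the control unit and the stand.

Things in the scene. Friction and masses are not known exactly. Their poses are not given: they have to be found in the camera images.
- seat (a point): Control unit: flat steel-grey cast housing, 148 x 188 x 37 mm, fixed to the bench at any yaw, fins on both short ends, black connector shroud outside its -x long side. This point is the centre of its top rim plane, 37 mm above the bench; x across its short width, y along its length, z up. The 12 mm rim surrounds a recess 5 mm deep for the cover.
- cover_mid (a point): Loose aluminium plate 120 (x) x 160 (y) x 5 mm, 0.22 kg, in the housing's recess with 2 mm play all round. This point: centre of its top face, axes as seat's, z out of the face. At first its +x long side is held 8 mm high by two clips, 48 mm from the middle line and 50 mm either way along y (tilt 0.07 rad). Seated, its top is level with the rim and this point meets seat within the play.
- raised_side (a point): Point on the cover's top face where it is to be pressed: mid-length of the raised side, 45 mm from the middle line, on the side away from the housing's black connector shroud. Stiff-sliding clips beneath give way at about 10 N pressed here (not springy), stop after 8 mm, and stay down.
- spot (a point): Test point on the cover's top face: dark ring of 22 mm outer and 16 mm inner diameter with a dark centre dot of 6 mm, all flush with the face; 30 mm from the middle line on the side opposite the raised one (towards the connector shroud), 35 mm along +y from mid-length. z out of the face.
- probe_grip (a point): Test probe, 0.12 kg, upright in its stand. This point: on its axis, half-way up the round grey handle (22 mm diameter, reaching 42 mm below and 37 mm above the point, 6 mm cap on top), 108 mm above the tip end when that is fully out, 112 mm above the bench at first; z up the probe. Below the handle: flange 30 mm wide, 6 mm thick, on the stand; steel sleeve 14 mm down to 90 mm below; brass tip.
- probe_tip (a point): The very end of the probe's brass tip, 5 mm across with a round end; it moves with the sprung tip. 4 mm above the bench while in the stand.
- plunger (a joint): How far the sprung tip is pushed in, m: 0 fully out, 0.012 at its stop. Pushing takes 0.9 N to start and 4.5 N at the stop (300 N/m); about half-way is 2.7 N.
- stand: Stand for the probe: black block 80 x 80 x 64 mm, fixed to the bench, with an upright through hole of 19 mm at its middle; origin at the centre of its underside.
- coil0_mid (a point): Ignition coil lying on the bench between the control unit and the stand, black, 170 x 36 x 34 mm; the point is about its middle. The only coil between them; others lie far off. Leave alone.
Mind the look-alikes: they are no part of the job. There is more than one size of the part that bears cover_mid; the job needs the smallest.

How it is judged:
By the outcome, as a careful person would: the job done as asked, in the order asked, and still so for the second after the job is handed in, while the arm keeps its last pose, push and grip.
It also fails if it takes over 64 s, if anything falls off the work surface, if the arm or the gripper's body presses on something with over 40 N, if the wrist force passes 120 N, or if a joint passes its speed limit or range.

## Working session

There is one attempt and no reset: what is moved stays moved. The work goes in short steps, Python scripts to look and compute and a tool call to move; the robot and the scene stay as the last step left them, time stands still between calls to the robot, and variables do not carry over. Pictures are saved under pics/ and viewed, and the job is handed in when it is done.

Besides the shell and the picture viewer there is one more tool, called after ">>>" by a JSON object that holds its "api" and its "payload", one argument or row to a line. drive_tool: Moves the arm, as the interface text tells. Its arguments: {"type":"object","properties":{"steps":{"type":"array","items":{"type":"number"}},"grip_force":{"type":"number"}},"required":["steps"]}

```bash
ls; mkdir -p pics
cat > h.py <<'E'
import numpy as np, cv2
from rig import arm
def shot(n,f):
    im=arm.get_image(n); cv2.imwrite('pics/'+f,im[:,:,::-1]); return im
E
python3 - <<'E'
from h import *
np.set_printoptions(precision=4,suppress=True)
print(arm.get_obs()); print(arm.pinch_z)
for n in ['side','top','wrist']:
    print(n,arm.camera_params(n)); shot(n,n+'0.png')
E
```

```text
pics
{'time_s': 0.0, 'q': array([ 1.1235,  0.6159, -0.0126,  1.4249,  0.0081,  1.1034, -0.0404]), 'joint_velocities': array([-0.0011,  0.0009,  0.0013,  0.0003,  0.0001,  0.0008, -0.    ]), 'joint_torque': array([ -0.0003, -45.8936,   0.2088, -16.5744,  -0.061 ,   0.0206,
         0.0003]), 'position': array([ 0.2652, -0.5926,  0.2175]), 'eef_rot': array([[ 0.9127,  0.4086, -0.0011],
       [ 0.4086, -0.9127,  0.0023],
       [-0.0001, -0.0026, -1.    ]]), 'force': array([-0.123 ,  0.7559, -0.4923]), 'wrist_torque': array([-0.0134, -0.0241,  0.0124]), 'gripper_width': 0.09283401795695052}
0.0188
side {'vfov': 47.41299371464997, 'cx': 262.0596753895221, 'cy': 197.50350666339654, 'k1': -0.1245181306556359, 'rvec': array([ 2.406 , -0.1586,  0.0761]), 'tvec': array([-0.4349,  0.1718,  1.0004])}
top {'vfov': 48.36614434417367, 'cx': 260.6453687420308, 'cy': 192.29959922616388, 'k1': -0.035197005316480144, 'rvec': array([ 2.1696, -2.1942,  0.1088]), 'tvec': array([0.0873, 0.4405, 1.3671])}
wrist {'vfov': 70.18801366156515, 'cx': 257.64311332476933, 'cy': 193.7748312951631, 'k1': -0.025447540811967026, 'tool_from_camera': array([[-0.0002, -0.9592, -0.2829,  0.0783],
       [ 1.    , -0.0002,  0.    ,  0.0006],
       [-0.0001, -0.2829,  0.9592, -0.1659],
       [ 0.    ,  0.    ,  0.    ,  1.    ]])}
```

View pics/top0.png

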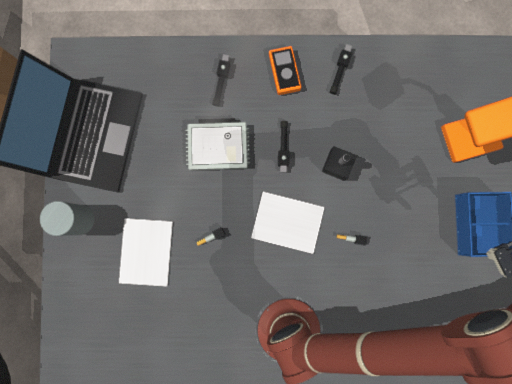

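View pics/side0.png

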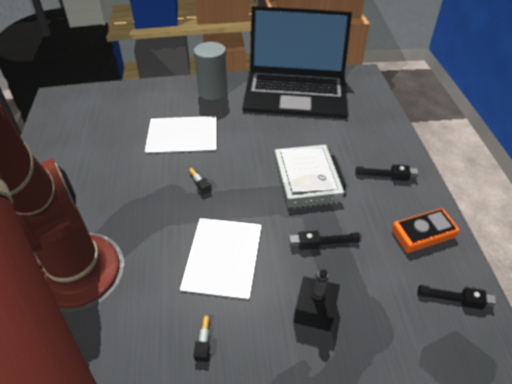

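View pics/wrist0.png

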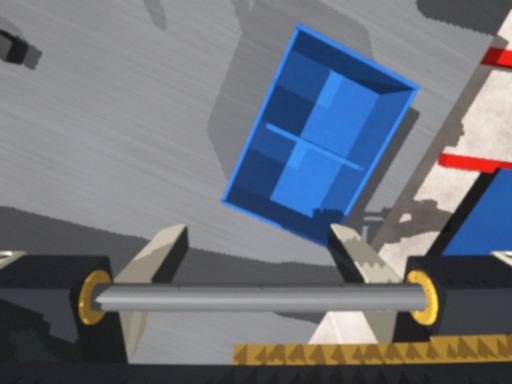

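The top view shows the control unit at about (218,145), a coil at (285,145) and the stand with the probe at (342,162). I'll zoom in and measure.

```bash
cat >> h.py <<'E'
np.set_printoptions(precision=4,suppress=True)
def cam(n,obs=None):
    p=arm.camera_params(n); f=192/np.tan(np.radians(p['vfov']/2))
    K=np.array([[f,0,p['cx']],[0,f,p['cy']],[0,0,1.]]); D=np.array([p['k1'],0,0,0,0.])
    if n!='wrist':
        R=cv2.Rodrigues(p['rvec'])[0]; return K,D,R,np.array(p['tvec'])
    o=obs or arm.get_obs(); T=np.eye(4); T[:3,:3]=o['eef_rot']; T[:3,3]=o['position']
    M=np.linalg.inv(T@p['tool_from_camera']); return K,D,M[:3,:3],M[:3,3]
def ray(c,px):
    K,D,R,t=c; u=cv2.undistortPoints(np.array(px,float).reshape(-1,1,2),K,D,None,None,None).reshape(-1,2)
    d=np.c_[u,np.ones(len(u))]@R; return -R.T@t,d
def onz(c,px,z):
    o,d=ray(c,px); return o+d*((z-o[2])/d[:,2])[:,None]
def proj(c,P):
    K,D,R,t=c; return cv2.projectPoints(np.array(P,float).reshape(-1,3),cv2.Rodrigues(R)[0],t,K,D)[0].reshape(-1,2)
def tri(cs,pxs):
    A=np.zeros((3,3));b=np.zeros(3)
    for c,p in zip(cs,pxs):
        o,d=ray(c,[p]);d=d[0]/np.linalg.norm(d[0]);Q=np.eye(3)-np.outer(d,d);A+=Q;b+=Q@o
    return np.linalg.solve(A,b)
E
python3 - <<'E'
from h import *
a=cv2.imread('pics/top0.png');b=cv2.imread('pics/side0.png')
cv2.imwrite('pics/tz.png',cv2.resize(a[90:200,170:370],(800,440),interpolation=cv2.INTER_CUBIC))
cv2.imwrite('pics/sz.png',cv2.resize(b[135:335,265:365],(300,600),interpolation=cv2.INTER_CUBIC))
c=cam('top')
print(onz(c,[(218,145)],.037),onz(c,[(285,145)],.017),onz(c,[(340,165)],.064), onz(c,[(347,158)],.15))
print(onz(c,[(187,125),(245,121),(251,166),(187,168)],.037))
E
```

```text
[[0.5947 0.2184 0.037 ]] [[0.5966 0.0005 0.017 ]] [[ 0.5215 -0.1693  0.064 ]] [[ 0.5293 -0.1735  0.15  ]]
[[0.6616 0.3188 0.037 ]
 [0.673  0.1306 0.037 ]
 [0.5251 0.1125 0.037 ]
 [0.5208 0.3182 0.037 ]]
```

View pics/tz.png

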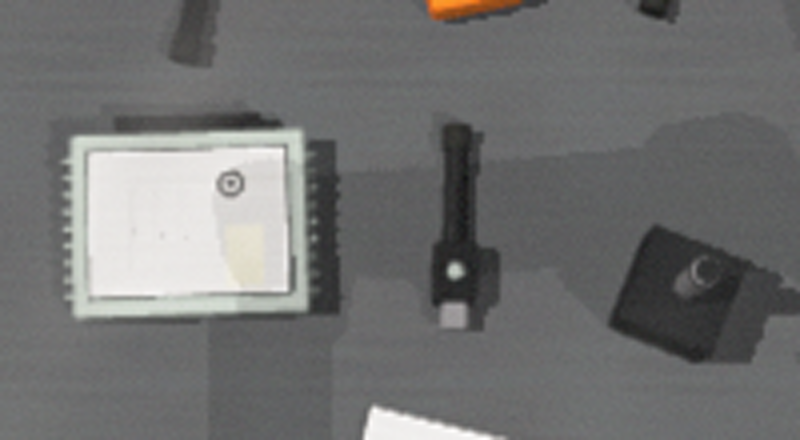

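View pics/sz.png

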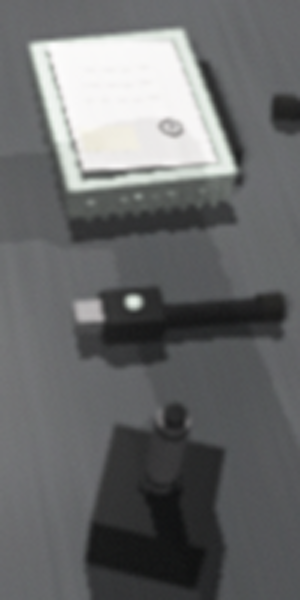

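Layout found: the shroud is on the world +x side, so the raised side faces the robot. I'll move in for a wrist view.

>>> {"api": "drive_tool", "payload": {
  "steps": [3.7,-4.2,0,0,1,3.7,-4.2,0,0,1,3.7,-4.2,0,0,1,3.7,-4.2,0,0,1,3.7,-4.2,0,0,1,3.7,-4.2,0,0,1,3.7,-4.2,0,0,1,3.7,-4.2,0,0,1,3.7,-4.2,0,0,1,3.7,-4.2,0,0,1,3.7,-4.2,0,0,1,3.7,-4.2,0,0,1],
  "grip_force": 30
}}

```text
time_s: 1.65
position: [0.4705, 0.0632, 0.2159]
eef_rot: [[0.917, 0.398, -0.0], [0.398, -0.917, 0.0], [-0.0, -0.0, -1.0]]
force: [1.3, -0.8, -0.3]
gripper_width: 0.0009
```

Run:
```python
from h import *
o=arm.get_obs(); print(o)
shot('wrist','w1.png')
```

```text
{'time_s': 1.65, 'q': array([-0.0446,  0.3546, -0.1829,  1.9119,  0.0815,  0.8823, -1.4292]), 'joint_velocities': array([-0.8461,  0.2685, -0.1042, -0.4326,  0.1   ,  0.1657, -0.9862]), 'joint_torque': array([  2.3165, -33.8161,  -1.5157, -13.0153,  -0.1856,  -0.0407,
         0.6498]), 'position': array([0.4705, 0.0632, 0.2159]), 'eef_rot': array([[ 0.9172,  0.3984, -0.0002],
       [ 0.3984, -0.9172,  0.0002],
       [-0.0001, -0.0003, -1.    ]]), 'force': array([ 1.3478, -0.8154, -0.3392]), 'wrist_torque': array([-0.0275, -0.0456,  0.0389]), 'gripper_width': 0.0008817375656545817}
```

View pics/w1.png

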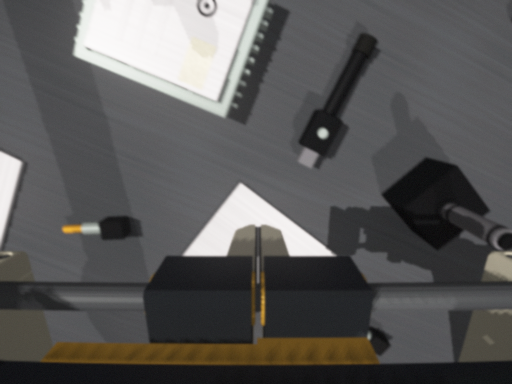

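>>> {"api": "drive_tool", "payload": {
  "steps": [2.5,-3.5,0,0,1,2.5,-3.5,0,0,1,1.2,-2,0,0.18,1,0,0,0,0.18,1,0,0,0,0,1,0,0,0,0,1]
}}

```text
time_s: 2.45
position: [0.4914, 0.1864, 0.2154]
eef_rot: [[0.998, 0.062, 0.0], [0.062, -0.998, 0.008], [0.001, -0.008, -1.0]]
force: [-0.2, -0.2, -0.2]
gripper_width: 0.0004
```

Run:
```python
from h import *
o=arm.get_obs(); print(o); np.save('o2.npy',o,allow_pickle=True)
im=shot('wrist','w2.png')
```

```text
{'time_s': 2.45, 'q': array([-0.3211,  0.4261, -0.1132,  1.7874,  0.0492,  0.9275, -1.9628]), 'joint_velocities': array([ 0.0084, -0.0007, -0.0037,  0.004 ,  0.0076,  0.0023,  0.0023]), 'joint_torque': array([ -0.3184, -35.8454,  -0.6535, -15.0275,  -0.0183,  -0.0974,
        -0.011 ]), 'position': array([0.4914, 0.1864, 0.2154]), 'eef_rot': array([[ 0.9981,  0.0616,  0.0002],
       [ 0.0616, -0.9981,  0.0082],
       [ 0.0007, -0.0081, -1.    ]]), 'force': array([-0.1635, -0.1827, -0.1563]), 'wrist_torque': array([-0.0451,  0.0584,  0.0345]), 'gripper_width': 0.0004177214389591784}
```

View pics/w2.png

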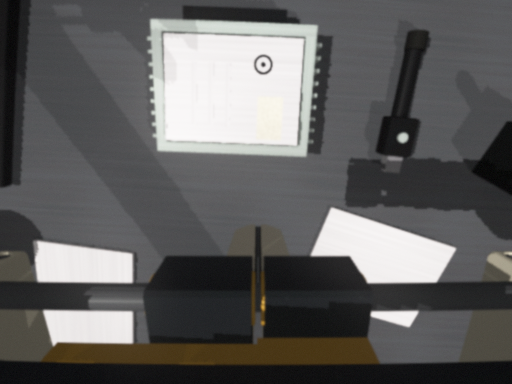

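Run:
```python
from h import *
o=np.load('o2.npy',allow_pickle=True).item()
im=cv2.imread('pics/w2.png'); c=cam('wrist',o)
g=cv2.cvtColor(im,cv2.COLOR_BGR2GRAY)
m=((g>140)).astype(np.uint8); m[200:]=0
m=cv2.morphologyEx(m,cv2.MORPH_CLOSE,np.ones((5,5)));m=cv2.morphologyEx(m,cv2.MORPH_OPEN,np.ones((15,15)))
cs=cv2.findContours(m,0,2)[0]; k=max(cs,key=cv2.contourArea)
h=cv2.approxPolyDP(k,6,True).reshape(-1,2); print(h)
P=onz(c,h,.037); print(P, np.linalg.norm(P-np.roll(P,1,0),axis=1))
for z in (.037,.039,.045): print(onz(c,[(263,64)],z))
cv2.imwrite('pics/w2z.png',cv2.resize(im[10:170,130:340],(800,610-10),interpolation=cv2.INTER_CUBIC))
# top cross-check
t=cam('top'); q=[(170+x/4,90+y/4) for x,y in [(70,135),(305,130),(307,312),(75,320)]]
P=onz(t,q,.037);print(P,P.mean(0),onz(t,[(170+230/4,90+183/4)],.039))
```

```text
[[151  19]
 [157 150]
 [306 155]
 [316  25]]
[[0.6651 0.3177 0.037 ]
 [0.518  0.3161 0.037 ]
 [0.5233 0.128  0.037 ]
 [0.6695 0.1325 0.037 ]] [0.1853 0.1471 0.1882 0.1463]
[[0.6254 0.1891 0.037 ]]
[[0.6251 0.1891 0.039 ]]
[[0.6241 0.1891 0.045 ]]
[[0.6657 0.3172 0.037 ]
 [0.668  0.1266 0.037 ]
 [0.5188 0.1262 0.037 ]
 [0.5143 0.3125 0.037 ]] [0.5917 0.2206 0.037 ] [[0.6243 0.1875 0.039 ]]
```

View pics/w2z.png

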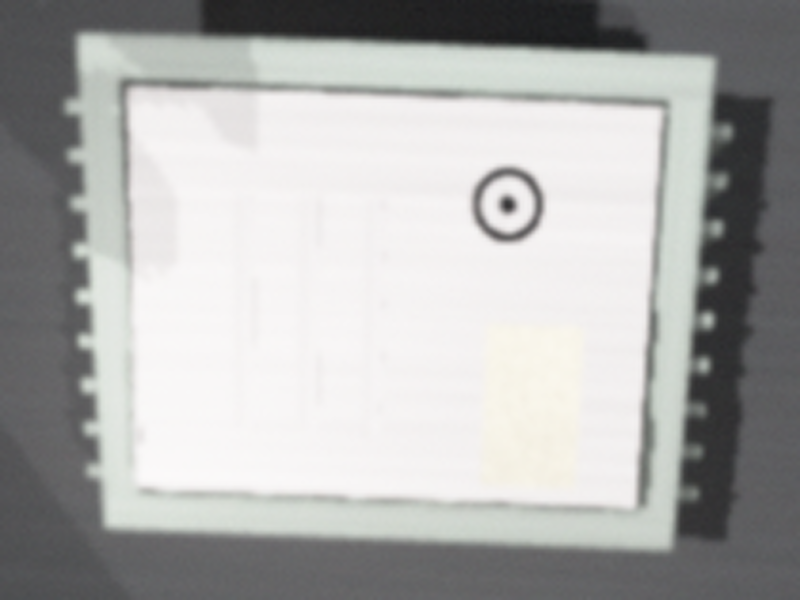

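Seat ≈ (0.594, 0.2235, 0.037) from the wrist view. The edges measure 186×147 mm, and the ring is predicted within 1 mm of where it is seen. Raised side ≈ (0.549, 0.222). I'll go above it next.

>>> {"api": "drive_tool", "payload": {
  "steps": [3,-1.6,0,0,1,3,-1.6,0,0,1,0,0,5,0,1,0,0,5,0,1,0,0,4,0,1,0,0,0,0,1,0,0,0,0,1]
}}

```text
time_s: 3.38
position: [0.5553, 0.2199, 0.0751]
eef_rot: [[0.998, 0.063, 0.006], [0.063, -0.998, 0.011], [0.007, -0.01, -1.0]]
force: [-0.1, 0.7, 0.3]
gripper_width: 0.0005
```

>>> {"api": "drive_tool", "payload": {
  "steps": [-0.6,-0.2,1.0,0,1,0,0,1.0,0,1,0,0,0.5,0,1,0,0,0.3,0,1,0,0,0.3,0,1]
}}

```text
time_s: 4.0
position: [0.5518, 0.2232, 0.0467]
eef_rot: [[0.998, 0.064, 0.014], [0.063, -0.998, 0.014], [0.015, -0.013, -1.0]]
force: [0.6, -0.3, -1.0]
gripper_width: 0.0005
```

>>> {"api": "drive_tool", "payload": {
  "steps": [-0.3,0,0.2,0,1,0,0,0.3,0,1,0,0,0.3,0,1,0,0,0.3,0,1]
}}

```text
time_s: 4.5
position: [0.5513, 0.2231, 0.0393]
eef_rot: [[0.998, 0.063, 0.02], [0.062, -0.998, 0.015], [0.021, -0.014, -1.0]]
force: [-1.4, -0.8, 6.2]
gripper_width: 0.0006
```

>>> {"api": "drive_tool", "payload": {
  "steps": [0,0,0.3,0,1,0,0,0.3,0,1,0,0,0.4,0,1]
}}

```text
time_s: 4.88
position: [0.5512, 0.2231, 0.0373]
eef_rot: [[0.998, 0.062, 0.021], [0.062, -0.998, 0.015], [0.022, -0.013, -1.0]]
force: [-7.4, -2.9, 28.9]
gripper_width: 0.0008
```

>>> {"api": "drive_tool", "payload": {
  "steps": [0,0,0.4,0,1,0,0,0.3,0,1]
}}

```text
time_s: 5.12
position: [0.5512, 0.2231, 0.0374]
eef_rot: [[0.998, 0.062, 0.023], [0.062, -0.998, 0.015], [0.024, -0.013, -1.0]]
force: [-3.5, -1.8, 12.6]
gripper_width: 0.0007
```

>>> {"api": "drive_tool", "payload": {
  "steps": [0,0,-1,0,1,0,0,-4,0,1,0,0,-5,0,1,-3,0,-4,0,1,-2,0,0,0,1,0,0,0,0,1,0,0,0,0,1]
}}

```text
time_s: 6.0
position: [0.4965, 0.2183, 0.1816]
eef_rot: [[0.998, 0.062, 0.022], [0.062, -0.998, 0.015], [0.023, -0.014, -1.0]]
force: [-0.0, -0.1, -0.1]
gripper_width: 0.0007
```

Run:
```python
from h import *
o=arm.get_obs(); print(o['position'],o['eef_rot'],o['q']); np.save('o3.npy',o,allow_pickle=True)
im=shot('wrist','w3.png')[:,:,::-1]; s=shot('side','s3.png')[:,:,::-1]
a=cv2.resize(im[0:200,130:340],(630,600),interpolation=cv2.INTER_CUBIC)
cv2.imwrite('pics/w3z.png',a)
cv2.imwrite('pics/s3z.png',cv2.resize(s[130:220,260:360],(660,594),interpolation=cv2.INTER_CUBIC))
```

```text
[0.4965 0.2183 0.1816] [[ 0.9978  0.062   0.0221]
 [ 0.0617 -0.998   0.0153]
 [ 0.023  -0.0139 -0.9996]] [-0.3787  0.4792 -0.1083  1.8073  0.0626  0.8318 -2.0247]
```

View pics/w3z.png

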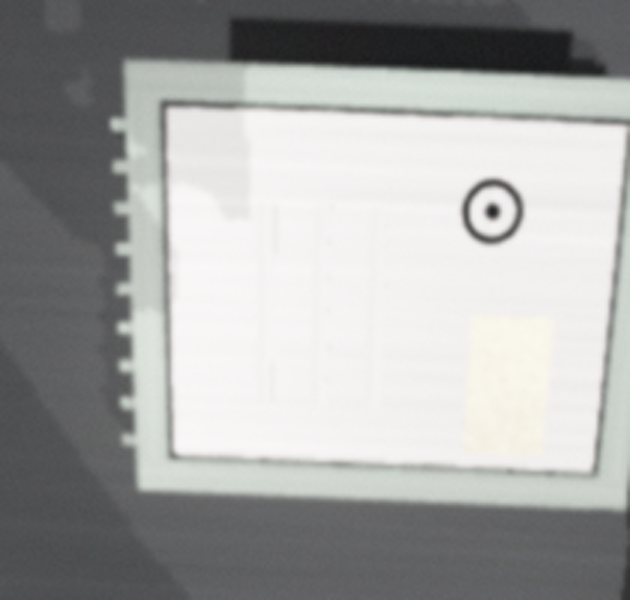

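View pics/s3z.png

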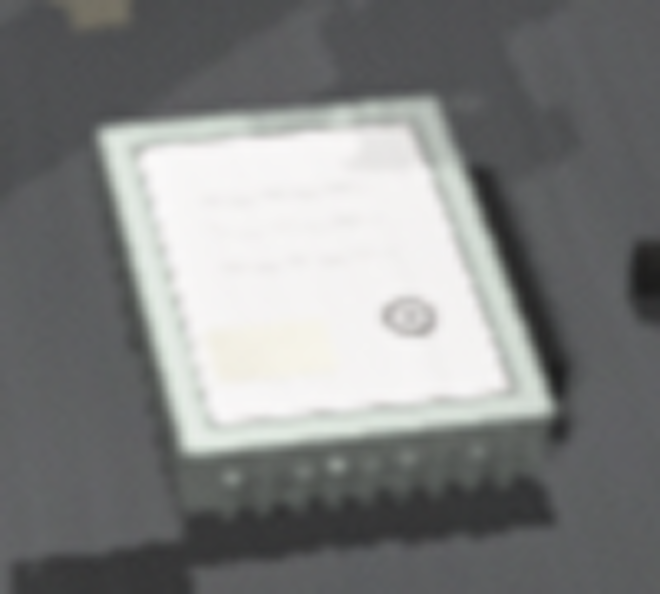

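The cover sits inside the rim with an even gap all round. Next I'll locate the spot and the probe.

Run:
```python
from h import *
o=np.load('o3.npy',allow_pickle=True).item(); c=cam('wrist',o)
print('spot',onz(c,[(294,70.3)],.037))
t,s=cam('top'),cam('side')
p1,p2=(346.5,157.5),(323.3,273.3)
print(tri([t,s],[p1,p2]),onz(t,[p1],.155),onz(s,[p2],.155))
for n,f,r in(('t','top0',(120,190,310,380)),('s','side0',(255,335,285,350))):
    im=cv2.imread(f'pics/{f}.png')[r[0]:r[1],r[2]:r[3]]
    cv2.imwrite(f'pics/p{n}.png',cv2.resize(im,None,fx=7,fy=7,interpolation=cv2.INTER_CUBIC))
```

```text
spot [[0.6245 0.1889 0.037 ]]
[ 0.5303 -0.1707  0.1565] [[ 0.53  -0.171  0.155]] [[ 0.5314 -0.1699  0.155 ]]
```

View pics/pt.png

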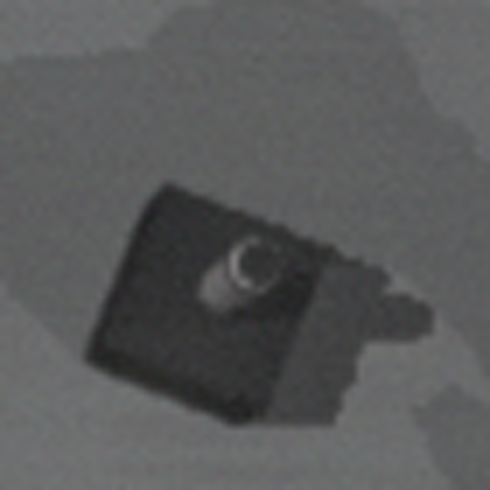

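View pics/ps.png

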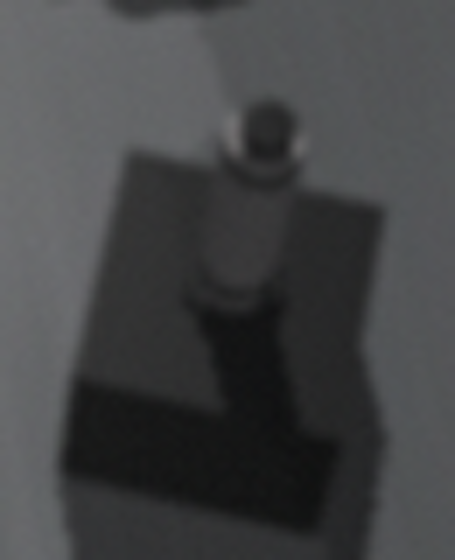

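>>> {"api": "drive_tool", "payload": {
  "steps": [-1,5.5,-0.6,0,-1,-1,5.5,-0.6,0,-1,-1,5.5,-0.6,0,-1,-1,5.5,0,0,-1,-1,5.5,0,0,-1,-1,5.5,0,0,-1,-1,5.5,0,0,-1,-0.5,3,0,0.06,-1,0,0,0,0,-1,0,0,0,0,-1]
}}

```text
time_s: 7.35
position: [0.4516, -0.2149, 0.1855]
eef_rot: [[1.0, -0.0, 0.018], [-0.001, -1.0, 0.017], [0.018, -0.017, -1.0]]
force: [0.3, 0.7, 0.3]
gripper_width: 0.0918
```

Run:
```python
from h import *
o=arm.get_obs(); print(o['position'],o['eef_rot'],o['q'],o['gripper_width']); np.save('o4.npy',o,allow_pickle=True)
im=shot('wrist','w4.png')[:,:,::-1]
```

```text
[ 0.4516 -0.2149  0.1855] [[ 0.9998 -0.0004  0.0179]
 [-0.0007 -0.9999  0.017 ]
 [ 0.0179 -0.0171 -0.9997]] [ 0.45    0.4211 -0.0493  1.8996 -0.0036  0.8116 -1.1638] 0.09180567604242208
```

View pics/w4.png

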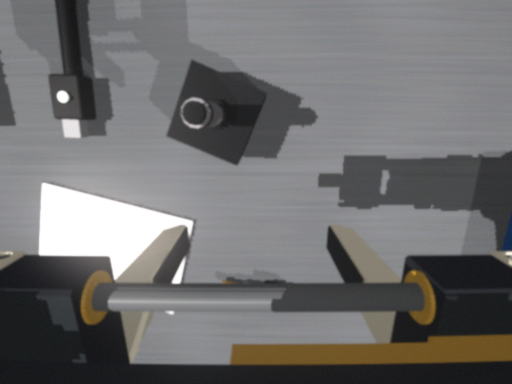

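Run:
```python
from h import *
o=np.load('o4.npy',allow_pickle=True).item(); c=cam('wrist',o)
im=cv2.imread('pics/w4.png'); cv2.imwrite('pics/w4z.png',cv2.resize(im[50:175,155:280],(600,600),interpolation=cv2.INTER_CUBIC))
print(onz(c,[(196,112)],.155), onz(c,[(192,60),(266,95),(238,164),(168,135)],.064), onz(c,[(192,60),(266,95),(238,164),(168,135)],.064).mean(0))
```

```text
[[ 0.5318 -0.1721  0.155 ]] [[ 0.5828 -0.1496  0.064 ]
 [ 0.5501 -0.222   0.064 ]
 [ 0.4805 -0.1926  0.064 ]
 [ 0.5109 -0.12    0.064 ]] [ 0.5311 -0.171   0.064 ]
```

View pics/w4z.png

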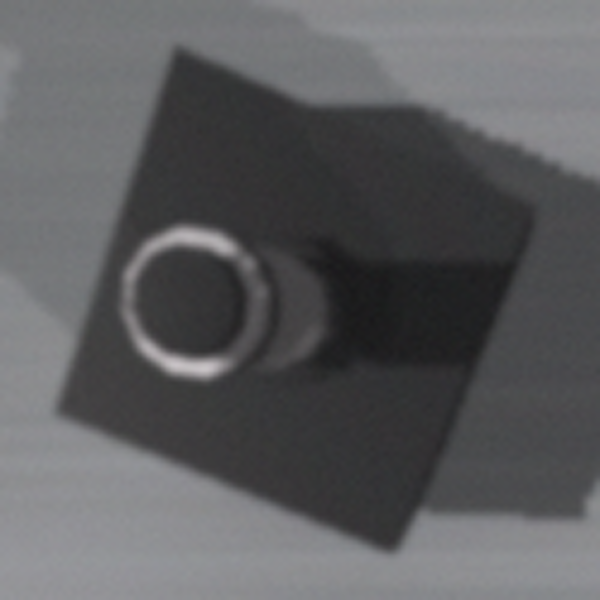

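>>> {"api": "drive_tool", "payload": {
  "steps": [4,-2.2,0,0,-1,3.9,-2.2,0,0,-1,0,0,0,0,-1,0,0,0,0,-1]
}}

```text
time_s: 7.9
position: [0.5326, -0.1632, 0.1873]
eef_rot: [[1.0, 0.01, 0.016], [0.01, -1.0, 0.02], [0.016, -0.019, -1.0]]
force: [-0.9, 0.1, 0.4]
gripper_width: 0.0929
```

>>> {"api": "drive_tool", "payload": {
  "steps": [-0.1,0.8,0,0,-1,0,0,0,0,-1]
}}

```text
time_s: 8.15
position: [0.5299, -0.1726, 0.1871]
eef_rot: [[1.0, 0.009, 0.014], [0.009, -1.0, 0.019], [0.014, -0.019, -1.0]]
force: [0.6, 0.8, -1.0]
gripper_width: 0.093
```

Run:
```python
from h import *
o=arm.get_obs(); print(o['position'],o['eef_rot'],o['q'],o['joint_velocities'],o['time_s'])
```

```text
[ 0.5299 -0.1726  0.1871] [[ 0.9999  0.0089  0.0143]
 [ 0.0086 -0.9998  0.0189]
 [ 0.0145 -0.0187 -0.9997]] [ 0.3231  0.5009 -0.0527  1.7448  0.0042  0.8878 -1.2877] [-0.0065 -0.0069 -0.0184  0.0125 -0.008  -0.0003  0.0024] 8.15
```

>>> {"api": "drive_tool", "payload": {
  "steps": [0,0,0,-0.18,-1,0,0,0,-0.18,-1,0,0,0,-0.18,-1,0,0,0,0,-1]
}}

```text
time_s: 8.65
position: [0.5271, -0.1761, 0.1874]
eef_rot: [[0.848, 0.529, 0.013], [0.529, -0.849, 0.017], [0.02, -0.008, -1.0]]
force: [-0.7, 0.4, 0.6]
gripper_width: 0.0932
```

Rolling until the small residual tilt lies about the jaw axis; the grip then won't lean the probe.

>>> {"api": "drive_tool", "payload": {
  "steps": [0,0,0,-0.18,-1,0,0,0,-0.14,-1,0,0,0,0,-1]
}}

```text
time_s: 9.02
position: [0.5259, -0.1777, 0.1876]
eef_rot: [[0.642, 0.766, 0.013], [0.766, -0.642, 0.016], [0.021, -0.001, -1.0]]
force: [0.4, -1.3, 0.3]
gripper_width: 0.093
```

>>> {"api": "drive_tool", "payload": {
  "steps": [0.65,0,1,0,-1,0,0,2.5,0,-1,0,0,2.5,0,-1,0,0,2,0,-1,0,0,0,0,-1,0,0,0,0,-1]
}}

```text
time_s: 9.78
position: [0.5324, -0.1693, 0.104]
eef_rot: [[0.653, 0.757, 0.013], [0.757, -0.653, 0.016], [0.021, -0.001, -1.0]]
force: [-0.1, 0.0, -0.0]
gripper_width: 0.093
```

>>> {"api": "drive_tool", "payload": {
  "steps": [-0.2,0,1,0,-1,0,0,0,0,-0.5,0,0,0,0,0.2,0,0,0,0,1,0,0,0,0,1,0,0,0,0,1,0,0,0,0,1,0,0,0,0,1],
  "grip_force": 30
}}

```text
time_s: 10.78
position: [0.5327, -0.1713, 0.0956]
eef_rot: [[0.654, 0.756, 0.018], [0.756, -0.654, 0.015], [0.023, 0.004, -1.0]]
force: [0.4, -0.0, 0.1]
gripper_width: 0.0275
```

Run:
```python
from h import *
o=arm.get_obs(); print(o)
shot('side','s5.png'); im=cv2.imread('pics/s5.png'); cv2.imwrite('pics/s5z.png',cv2.resize(im[190:350,240:400],(600,600),interpolation=cv2.INTER_CUBIC))
```

```text
{'time_s': 10.775, 'q': array([ 0.4438,  0.6332, -0.2497,  1.8319,  0.2027,  0.6879, -0.6278]), 'joint_velocities': array([ 0.0014,  0.0009, -0.0002,  0.0011, -0.0012,  0.0012,  0.0015]), 'joint_torque': array([  0.0025, -41.4118,  -2.3275, -11.8052,  -0.0695,  -0.0806,
        -0.0008]), 'position': array([ 0.5327, -0.1713,  0.0956]), 'eef_rot': array([[ 0.6541,  0.7562,  0.0175],
       [ 0.7561, -0.6543,  0.0148],
       [ 0.0227,  0.0036, -0.9997]]), 'force': array([ 0.3762, -0.0258,  0.0912]), 'wrist_torque': array([-0.0376, -0.0328, -0.0206]), 'gripper_width': 0.027508497673772097}
```

View pics/s5z.png

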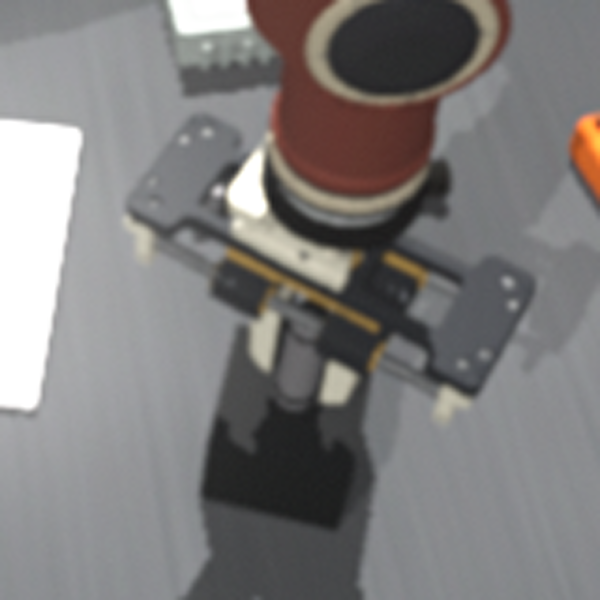

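>>> {"api": "drive_tool", "payload": {
  "steps": [0,0,0,0,1,0,0,0,0,1,0,0,0,0,1,0,0,0,0,1]
}}

```text
time_s: 11.32
position: [0.5324, -0.1711, 0.0956]
eef_rot: [[0.654, 0.756, 0.017], [0.756, -0.654, 0.015], [0.023, 0.003, -1.0]]
force: [0.3, -0.1, 0.4]
gripper_width: 0.0215
```

>>> {"api": "drive_tool", "payload": {
  "steps": [0,0,-1,0,1,0,0,-1,0,1,0,0,0,0,1]
}}

```text
time_s: 11.7
position: [0.5321, -0.1715, 0.1169]
eef_rot: [[0.654, 0.756, 0.017], [0.756, -0.654, 0.015], [0.022, 0.003, -1.0]]
force: [-0.2, 0.4, -0.7]
gripper_width: 0.0215
```

>>> {"api": "drive_tool", "payload": {
  "steps": [0,0,-2,0,1,0,0,-2.5,0,1,0,0,-2,0,1,0,0,-1,0,1,0,0,0,0,1,0,0,0,0,1]
}}

```text
time_s: 12.45
position: [0.529, -0.1724, 0.1927]
eef_rot: [[0.654, 0.756, 0.013], [0.756, -0.654, 0.016], [0.021, -0.0, -1.0]]
force: [-0.6, -0.0, -0.9]
gripper_width: 0.0214
```

Run:
```python
from h import *
o=arm.get_obs(); print(o['position'],o['eef_rot'],o['force'])
for n in('side','wrist','top'): shot(n,n+'6.png')
im=cv2.imread('pics/side6.png'); cv2.imwrite('pics/s6z.png',cv2.resize(im[170:330,240:400],(600,600),interpolation=cv2.INTER_CUBIC))
```

```text
[ 0.529  -0.1724  0.1927] [[ 0.6541  0.7563  0.013 ]
 [ 0.7561 -0.6543  0.0158]
 [ 0.0205 -0.0005 -0.9998]] [-0.6429 -0.0459 -0.8932]
```

View pics/s6z.png

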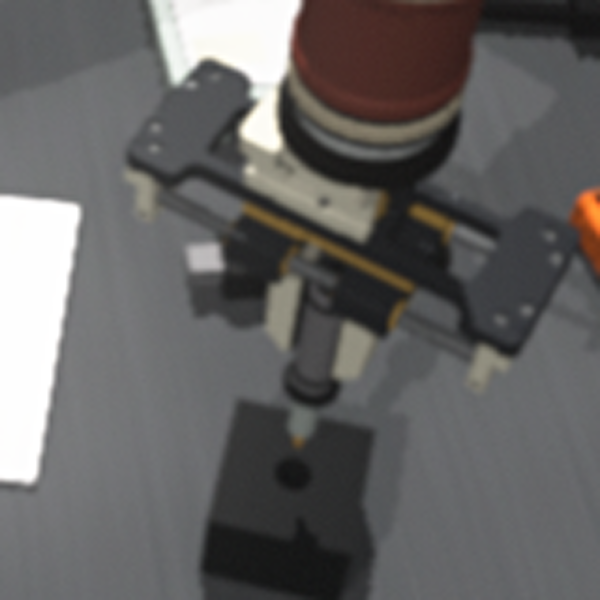

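View pics/wrist6.png

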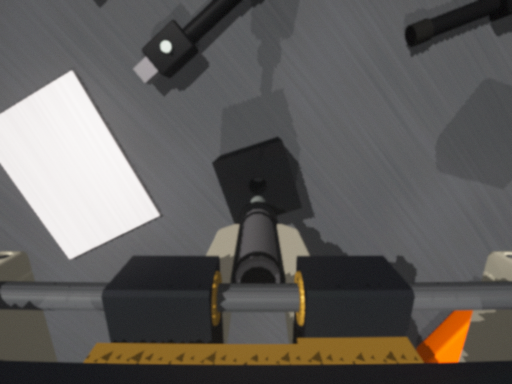

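Run:
```python
from h import *
o=arm.get_obs(); np.save('o6.npy',o,allow_pickle=True)
im=cv2.imread('pics/wrist6.png'); cv2.imwrite('pics/w6z.png',cv2.resize(im[150:300,210:310],(500,750),interpolation=cv2.INTER_CUBIC)[:600])
w,s=cam('wrist',o),cam('side')
R=o['eef_rot'];p=o['position']
g=np.array([.5308,-.1713,0]); 
print('pred tip',g[:2], proj(w,[[.529,-.1715,.101],[.529,-.1715,.119]]),proj(s,[[.529,-.1715,.101]]))
print(onz(s,[(319.7,288.1)],.101))
```

```text
pred tip [ 0.5308 -0.1713] [[256.7095 197.1217]
 [256.6253 202.4847]] [[319.0922 288.6221]]
[[ 0.5305 -0.1705  0.101 ]]
```

View pics/w6z.png

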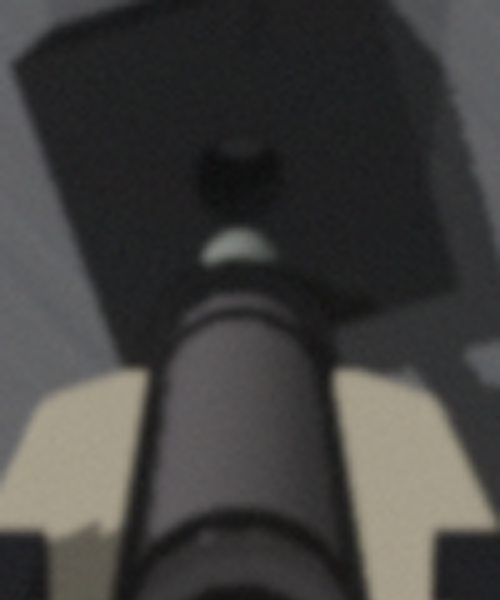

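Run:
```python
from h import *
o=np.load('o6.npy',allow_pickle=True).item()
w,s,t=cam('wrist',o),cam('side'),cam('top');R=o['eef_rot'];p=o['position'];x=R[:,0]
e=onz(w,[(257.6,195.3)],.119)[0]-.007*x/np.linalg.norm(x[:2]); print('axis at sleeve end',e)
print('side tip', onz(s,[(319.7,288.1)],.101))
tip=np.array([.5295,-.171,.101]); print('tool frame tip',R.T@(tip-p), R.T@(np.array([e[0],e[1],.101])-p))
```

```text
axis at sleeve end [ 0.5296 -0.1722  0.1189]
side tip [[ 0.5305 -0.1705  0.101 ]]
tool frame tip [-0.0006 -0.0005  0.0916] [-0.0014  0.0003  0.0916]
```

>>> {"api": "drive_tool", "payload": {
  "steps": [2.5,-1.2,0,0,1,4,-2,0,0,1,4,-2,0,0,1,4,-2,0,0,1,4,-2,0,0,1,4,-2,0,0,1,4,-2,0,0,1,2.5,-1.2,0,0,1,0,0,0,0,1,0,0,0,0,1]
}}

```text
time_s: 13.85
position: [0.6109, 0.1465, 0.191]
eef_rot: [[0.659, 0.752, 0.002], [0.752, -0.659, 0.013], [0.011, -0.007, -1.0]]
force: [0.6, -0.2, -2.0]
gripper_width: 0.0219
```

>>> {"api": "drive_tool", "payload": {
  "steps": [2,-0.9,0,0,1,2,-0.9,0,0,1,0,0,1.5,0,1,0,0,1.5,0,1,0,0,0,0,1,0,0,0,0,1]
}}

```text
time_s: 14.6
position: [0.6243, 0.1867, 0.158]
eef_rot: [[0.663, 0.749, -0.001], [0.749, -0.663, 0.01], [0.007, -0.007, -1.0]]
force: [-0.0, -0.2, -1.8]
gripper_width: 0.0216
```

Run:
```python
from h import *
o=arm.get_obs(); print(o['position'],o['eef_rot'],o['force']); np.save('o7.npy',o,allow_pickle=True)
for n in('side','wrist','top'): shot(n,n+'7.png')
s,t,w=cam('side'),cam('top'),cam('wrist',o)
print(proj(s,[[.6248,.189,.037]]),proj(w,[[.6248,.189,.037]]))
im=cv2.imread('pics/side7.png'); cv2.imwrite('pics/s7z.png',cv2.resize(im[110:210,260:380],(720,600),interpolation=cv2.INTER_CUBIC))
im=cv2.imread('pics/wrist7.png'); cv2.imwrite('pics/w7z.png',cv2.resize(im[130:280,180:330],(600,600),interpolation=cv2.INTER_CUBIC))
```

```text
[0.6243 0.1867 0.158 ] [[ 0.6629  0.7487 -0.0009]
 [ 0.7487 -0.6628  0.0096]
 [ 0.0065 -0.0071 -1.    ]] [-0.0406 -0.2416 -1.8338]
[[321.8446 178.3825]] [[257.0752 186.9613]]
```

View pics/s7z.png

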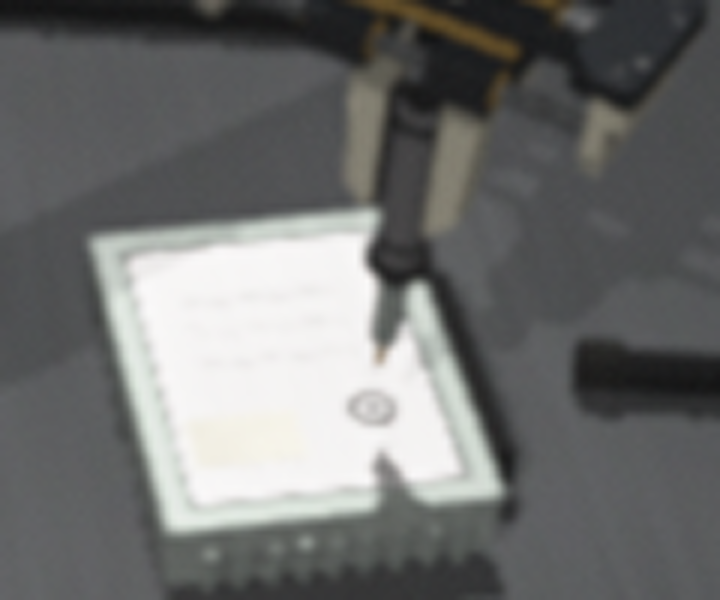

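View pics/w7z.png

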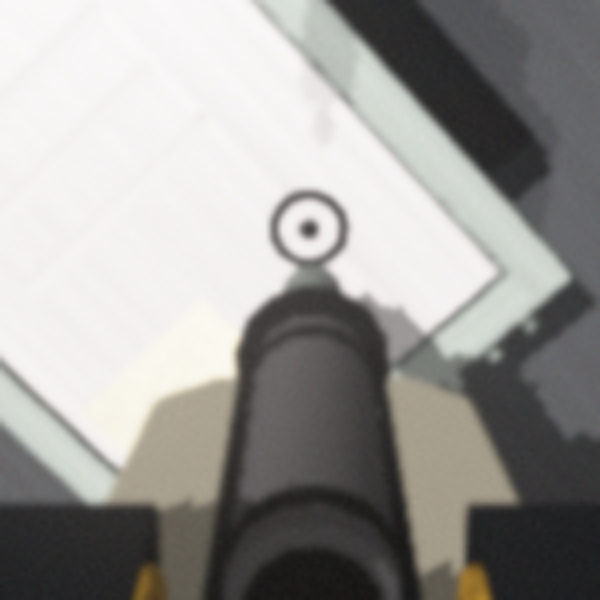

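Run:
```python
from h import *
o=np.load('o7.npy',allow_pickle=True).item()
w,s=cam('wrist',o),cam('side');R=o['eef_rot'];x=R[:,0];p=o['position']
e=onz(w,[(258,196.0)],.0844)[0]-.007*x; print('axis at sleeve end (wrist)',e)
print('side tip', onz(s,[(323.2,170)],.0664), 'side ring',onz(s,[(322,177.8)],.037),'wrist dot',onz(w,[(257.25,187.25)],.037))
print('pred tip', p+R@[-.001,0,.0916], R.T@[0,0,-1])
```

```text
axis at sleeve end (wrist) [0.6237 0.1858 0.0844]
side tip [[0.6255 0.1908 0.0664]] side ring [[0.6257 0.1911 0.037 ]] wrist dot [[0.6247 0.1886 0.037 ]]
pred tip [0.6236 0.1868 0.0664] [-0.0065  0.0071  1.    ]
```

>>> {"api": "drive_tool", "payload": {
  "steps": [0.1,0,1,0,1,0,0,0.8,0,1,0,0,0,0,1,0,0,0,0,1]
}}

```text
time_s: 15.25
position: [0.6255, 0.1878, 0.1397]
eef_rot: [[0.663, 0.749, 0.001], [0.749, -0.663, 0.01], [0.008, -0.006, -1.0]]
force: [0.3, -0.1, -0.6]
gripper_width: 0.0217
```

```bash
cat >> h.py <<'E'
def avg(n=8):
    F=[];Z=[]
    for i in range(n):
        arm.get_image('top'); o=arm.get_obs(); F.append(o['force']);Z.append(o['position'])
    o=arm.get_obs()
    print(o['time_s'],'F',np.mean(F,0),np.std(F,0),'pos',np.mean(Z,0),'zaxis',o['eef_rot'][:,2],o['gripper_width'])
E
python3 -c "
from h import *
avg()"
```

```text
15.65 F [-0.3807 -0.0687 -1.4017] [0.6264 0.3295 0.415 ] pos [0.6255 0.1878 0.1399] zaxis [ 0.001   0.0103 -0.9999] 0.021529363222445485
```

>>> {"api": "drive_tool", "payload": {
  "steps": [0,0,0.5,0,1,0,0,0.3,0,1,0,0,0,0,1]
}}

```text
time_s: 16.02
position: [0.6254, 0.1878, 0.1313]
eef_rot: [[0.663, 0.749, 0.001], [0.749, -0.663, 0.01], [0.008, -0.006, -1.0]]
force: [-0.5, 0.2, -1.0]
gripper_width: 0.0219
```

```bash
python3 -c "
from h import *
avg(6)
o=arm.get_obs();np.save('o8.npy',o,allow_pickle=True)
for n in('side','wrist'): shot(n,n+'8.png')
im=cv2.imread('pics/side8.png'); cv2.imwrite('pics/s8z.png',cv2.resize(im[135:205,285:355],(600,600),interpolation=cv2.INTER_CUBIC))
im=cv2.imread('pics/wrist8.png'); cv2.imwrite('pics/w8z.png',cv2.resize(im[150:225,220:295],(600,600),interpolation=cv2.INTER_CUBIC))
"
```

```text
16.325 F [ 0.0646 -0.1377 -1.204 ] [0.715  0.5316 0.4728] pos [0.6256 0.1879 0.1317] zaxis [ 0.0018  0.0105 -0.9999] 0.021572398941601015
```

View pics/s8z.png

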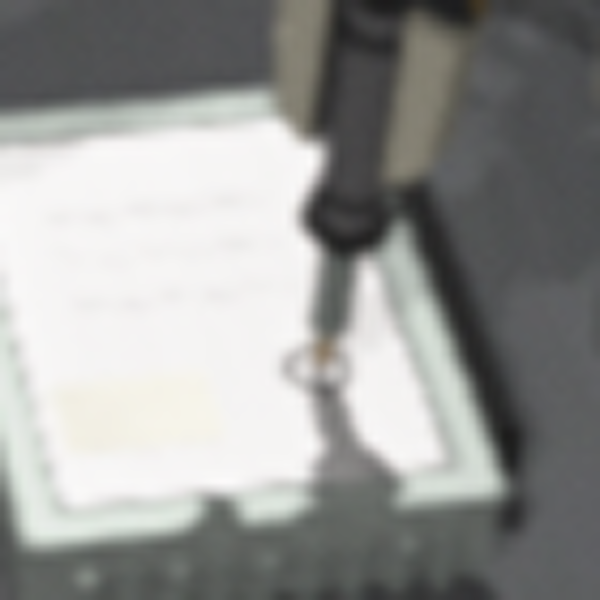

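View pics/w8z.png

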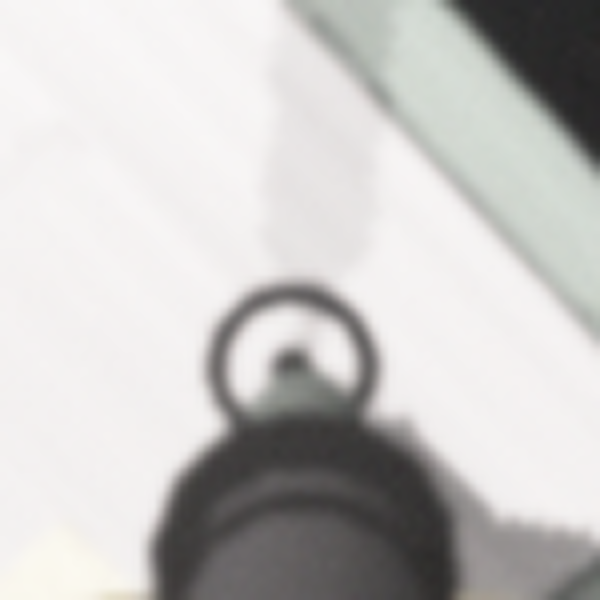

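Run:
```python
from h import *
o=np.load('o8.npy',allow_pickle=True).item()
w,s=cam('wrist',o),cam('side');R=o['eef_rot'];x=R[:,0];p=o['position']
f=lambda u,v:(285+u*70/600,135+v*70/600); g=lambda u,v:(220+u/8,150+v/8)
ring=onz(s,[f(319,368)],.037)[0]
for zt in (.037,.040): print('side: tip',onz(s,[f(322,358)],zt)[0],'ring',ring,'d tool',R.T@(onz(s,[f(322,358)],zt)[0]-ring))
dot=onz(w,[g(293,363)],.037)[0]
e=onz(w,[g(304,370)],.058)[0]-.007*x
print('dot',dot,'axis',e,'d tool',R.T@(e-dot))
for q in ([-.001,0,.0916],): 
  P=p+R@q; print('pred tip',P,'d tool',R.T@(P-dot), proj(s,[P]),proj(w,[P]))
```

```text
side: tip [0.6281 0.1947 0.037 ] ring [0.6262 0.1905 0.037 ] d tool [ 0.0044 -0.0013  0.    ]
side: tip [0.6271 0.1918 0.04  ] ring [0.6262 0.1905 0.037 ] d tool [ 0.0016 -0.0002 -0.003 ]
dot [0.6251 0.189  0.037 ] axis [0.6251 0.1868 0.0579] d tool [-0.0015  0.0014 -0.021 ]
pred tip [0.6252 0.1881 0.0403] d tool [-0.0006  0.0007 -0.0033] [[322.2105 177.7359]] [[257.3025 196.8845]]
```

>>> {"api": "drive_tool", "payload": {
  "steps": [0.05,-0.08,0.2,0,1,0,0,0.2,0,1,0,0,0.2,0,1,0,0,0,0,1]
}}

```text
time_s: 16.92
position: [0.6255, 0.1892, 0.1261]
eef_rot: [[0.663, 0.749, 0.002], [0.749, -0.663, 0.011], [0.01, -0.005, -1.0]]
force: [-0.4, -0.1, 1.1]
gripper_width: 0.0218
```

```bash
python3 -c "
from h import *
avg(8)"
```

```text
17.325 F [-0.2674 -0.2268  0.8899] [0.5716 0.5274 0.511 ] pos [0.6256 0.1892 0.1262] zaxis [ 0.0024  0.0109 -0.9999] 0.021689250729012687
```

>>> {"api": "drive_tool", "payload": {
  "steps": [0,0,0.2,0,1,0,0,0,0,1,0,0,0,0,1]
}}

```text
time_s: 17.7
position: [0.6256, 0.1892, 0.1242]
eef_rot: [[0.663, 0.749, 0.002], [0.748, -0.663, 0.011], [0.01, -0.005, -1.0]]
force: [-0.8, 0.4, 1.1]
gripper_width: 0.0217
```

```bash
python3 -c "
from h import *
avg(16)
o=arm.get_obs();np.save('o9.npy',o,allow_pickle=True)
for n in('side','wrist'): shot(n,n+'9.png')
im=cv2.imread('pics/side9.png'); cv2.imwrite('pics/s9z.png',cv2.resize(im[135:205,285:355],(600,600),interpolation=cv2.INTER_CUBIC))
im=cv2.imread('pics/wrist9.png'); cv2.imwrite('pics/w9z.png',cv2.resize(im[150:225,220:295],(600,600),interpolation=cv2.INTER_CUBIC))
"
```

```text
18.5 F [-0.5893 -0.0962  1.1409] [0.445  0.5537 0.4914] pos [0.6256 0.1892 0.1241] zaxis [ 0.0024  0.0108 -0.9999] 0.021730423055536286
```

View pics/s9z.png

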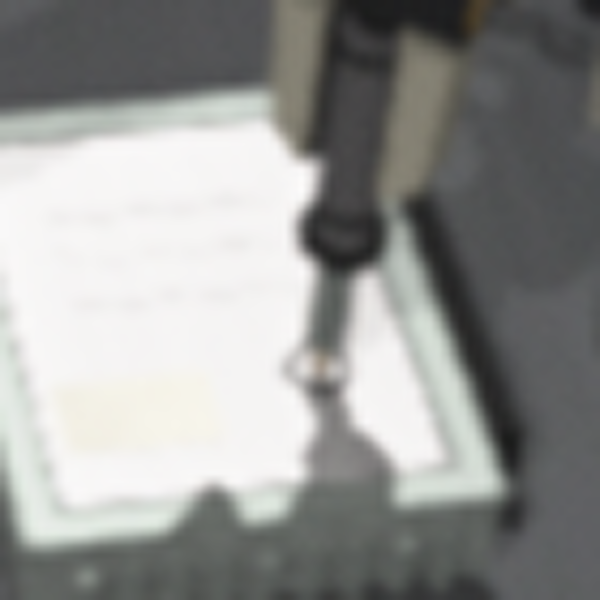

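View pics/w9z.png

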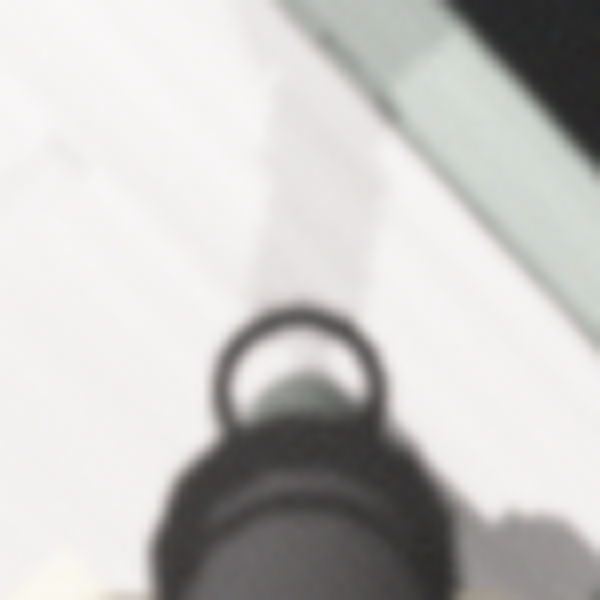

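>>> {"api": "drive_tool", "payload": {
  "steps": [0,0,0.1,0,1,0,0,0,0,1,0,0,0,0,1]
}}

```text
time_s: 18.98
position: [0.6255, 0.1891, 0.1231]
eef_rot: [[0.663, 0.749, 0.002], [0.748, -0.663, 0.011], [0.01, -0.005, -1.0]]
force: [-0.5, -0.5, 1.9]
gripper_width: 0.0215
```

```bash
python3 -c "
from h import *
avg(40)"
```

```text
20.975 F [-0.5579 -0.1561  1.6   ] [0.4136 0.5625 0.4345] pos [0.6256 0.1892 0.1231] zaxis [ 0.0024  0.0108 -0.9999] 0.021627292122426617
```

```bash
python3 -c "
from h import *
for n in('side','top'): shot(n,n+'10.png')
print(arm.finish_job()); print(arm.get_obs()['time_s'],arm.get_obs()['position'])"
```

```text
the job is handed in; nothing more can be done
None
the job is handed in; nothing more can be done
```

View pics/side10.png

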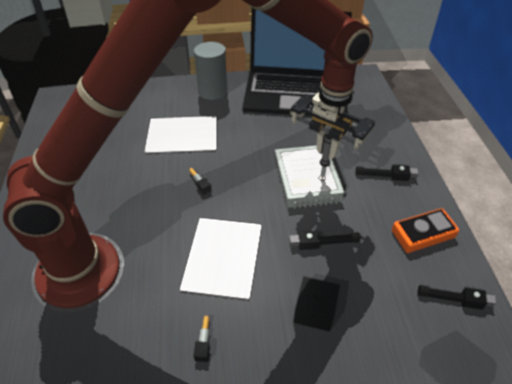

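I pressed the cover down, moved the probe from its stand to the test point, and handed the job in at about 21 s with the probe still held there. No verdict came back. The final side picture shows the probe on the cover and the coil, around (325,240), where it was at the start.

- **Cover:** I pressed the raised side until it stopped at a fingertip height of 37.3 mm, against a 37 mm rim. The highest push I read was about 29 N. Pictures taken afterwards show an even gap all round.
- **Probe position:** From the arm pose, the tip is within about 1 mm of the dot. Earlier, just above the cover, the side and wrist views disagreed by about 1–3 mm, and I made a 0.8 mm correction between them.
- **Uprightness:** I estimate the probe leans about 1° from upright, because the tool tilted slightly while moving. I could not correct that directly.
- **Tip depth:** This is the least certain result. The force averages about 2.9 N, which means roughly 6.5 mm in, while the arm height suggests about 5.3 mm. Half-way is 6 mm, between the two.

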